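# Unlatch the tool caddy and hold it up level

## Robot

A 7-joint arm with a two-finger parallel gripper is mounted at the origin on the work surface. World frame = base frame: x ahead of the robot, y to its left, z up, the work surface at z = 0. Lengths are in m, angles in rad, forces in N, time in s.
With the tool pointing down it reaches from about 0.425 to 0.925 m from the base axis. Payload 6.8 kg.
Tool frame: the origin (TCP) lies at the very end of the fingers, on their centre line; the grasp point (between the pads) lies 19 mm behind it; z points along the fingers, x is the direction in which the jaws open and shut, and the axes are right-handed (so a half turn about z gives the same grasp; the last joint's range is limited). The gripper opens to 85 mm and grips with 20 to 120 N. Pads are 22 mm wide; open, the fingers measure 114 mm over their backs; the gripper's body (76 mm by 85 mm) begins 54 mm behind the grasp point. The pads swing forward as they close: fully open they stand 13 mm farther back than shut.
Start: joints at [-1.387, 0.477, 0.022, 1.555, -0.011, 1.109, -0.083], TCP at [0.194, 0.646, 0.231] pointing down, gripper open.
Joint ranges: [-2.96, 2.96], [-0.34, 2.1], [-1.41, 1.46], [0.24, 2.44], [-1.37, 4.51], [0.17, 1.92], [-2.96, 2.96]. Speed limits (rad/s): [2.39, 2.39, 3.14, 3.14, 3.14, 3.14, 3.14].

## Interface

Orientations are given as a unit quaternion [w, x, y, z].
In Python, from station import bot gives the robot as it stands.
- The arm moves only by the shell command python3 -m creep 'ROWS' [FORCE]. ROWS is JSON, a list that holds one entry, the list of rows, each a list of 7 numbers: the shift along the tool's x, y, z in cm, then the turn, a rotation vector about the tool's x, y, z in rad, then the opening, from 0 (shut) to 1 (fully open). In form: [[[dx, dy, dz, wx, wy, wz, claw], ...]]. A call has 1 to 10 rows; each row is the pose to reach, as a shift and turn from the pose commanded when the call began, along the tool's axes at that moment; what a row does not reach only later rows make up. A row lasts 1/8 s, in which the tool goes at most 62.5 mm and 10.7 degrees, less where a joint would pass 70% of its speed; a pose out of reach is approached as far as the arm can. A call with a gripper value outside its range is refused whole. The fingers move at their own pace and stop on an object; FORCE is the grip in N (left out, the last holds). Time passes only in rows, so rows that repeat a pose let the fingers close. It gives the time, the measured TCP pose, the force and the opening at its end, in the units of the state.
- bot.get_obs(): the state, without advancing time (a new reading comes with each control period).
- bot.read_camera(name): name is "side" or "top"; returns (picture, depth): 480x640x3 uint8, blue, green, red; 480x640 float32, m along the optical axis (not along the pixel's ray), 0 where there is no reading.
- bot.calibration(name): a dict with "mtx" (3x3 intrinsics, pixels), "dist_coeffs" ([k1, k2, p1, p2, k3] as OpenCV has them; the pictures are not rectified), "rvec" (rotation vector, rad) and "tvec" (3), from world to camera coordinates, as OpenCV has them. Camera axes: x right, y down, z forward; pixel columns grow to the right and rows downward; lengths in m; the calibration is good to about 2 mm. A picture is of the moment at which its call begins. calibration takes no time and is no camera call.
- bot.hand_in(): hands the job in, once; it reports no verdict.
Trained networks look in the newest picture that a camera, given by its name, has taken for a name from the list of things; names that differ only in an ending like _2 or _b are one class to them, and where a whole thing is asked for, a point or a joint stands for the part that bears it (a point fixed in the world has none). Each returns a list of dicts, best first, with "p" (0 to 1); they miss things now and then, are a little off and sometimes report something else, mostly with a low value. They report only what shows in the picture. A call takes as long as a camera call. They do not tell look-alikes from the thing itself.
- bot.find_in(camera, label): "xy" ([column, row] in pixels, amid what is visible of it).
- bot.silhouettes(camera, label): "mask" (480x640 bool, what is visible of it) and "xy" ([column, row] in pixels, amid what is visible of it).
The state is a dict: "t": time; "q": joint angles; "joint_vel": joint speeds; "joint_torque": joint torques, N m; "eef_pos": TCP position; "tool_rot": TCP orientation; "contact_force": force on the tool from outside, world axes, zero at the start; "torque": the same for the moment, N m; "gripper_width": opening from 0.0 (shut) to 1.0 (fully open).
Only numpy, scipy, OpenCV 4.12 (cv2) and the standard library are available. Lean on these libraries where they do the work, as an engineer would, in place of code of your own. Each camera call takes 0.05 s, during which the arm holds its last target.

## Task

Free the wooden tool caddy from its bench dock: press the sprung catch lever beside it down until it clicks and stays down by itself, and take the finger off it. Then take the caddy by its dowel handle, lift it straight up about 10 cm above its place in the dock and finish while holding it there in the gripper, level and still, with the stone and the case still in it. Do not pull on the caddy while the catch is closed, do not tip it, and leave the other things on the bench alone.

Things in the scene. Friction and masses are not known exactly. Their poses are not given: they have to be found in the camera images.
- dock: The dock, screwed to the bench: a brown wooden board 15 mm thick, 150 mm wide (its x) and 370 mm long (its y, from -245 to +125 mm). Origin on the bench under the middle of the caddy's place; z up. Wooden strips rise 12 mm above the board beside both long sides and beyond the +y end of the caddy. At its -y end stands the steel catch between two cheeks (tops 67 mm above the bench), pivoting about the dock's x direction at y = -132 mm, 55 mm above the bench.
- lever (a joint): Angle of the steel catch lever in rad: 0 at rest (lever sloping up, catch closed over the caddy's keeper), 0.55 at its lower stop (catch open). A spring pushes it back up until about 0.40; beyond that an over-centre detent pulls it on to 0.55 and holds it there. Pressing on the pad takes about 6 to 7 N at first and less and less towards 0.40; lifting it again about 4 N.
- lever_pad (a point): Centre of the top face of the lever's flat steel pad, 44 mm (dock x) by 40 mm, to be pressed from above; 78 mm outwards (dock -y) from the pivot. It moves with the lever: at rest it is 84 mm above the bench and 205 mm from the dock's origin (dock -y), at the lower stop 42 mm above the bench and 209 mm from it.
- caddy: The loose tool caddy, plain plywood open box with a dowel handle, about 0.45 kg (hidden variation a fifth either way), origin at the centre of its underside, which rests on the dock's board. 110 mm wide (x), 200 mm long (y), sides 50 mm high, wall 8 mm, floor 8 mm, end plates 12 mm thick; in the middle 56 mm of its width the end plates rise to 120 mm. A steel keeper sticks out of the -y end plate, 60 to 70 mm above the underside, under the closed catch.
- caddy_handle (a point): Centre of the caddy's handle, a round wooden dowel 18 mm thick along the caddy's y, 176 mm free length between the end plates, its axis 105 mm above the caddy's underside (120 mm above the bench when docked). Axes as the caddy's. The space below the dowel is free down to the contents, 38 mm or less above the underside.
- stone_center (a point): Centre of a loose grey sharpening stone, 80 x 45 x 25 mm, about 0.20 kg (hidden variation), lying in one half of the caddy; it makes that end of the caddy the heavier one.
- case_center (a point): Centre of a loose black plastic case, 70 x 40 x 30 mm, 0.06 kg, lying in the other half of the caddy.
- glue: Bystander: white glue bottle, 44 mm thick, 130 mm high; origin under its centre.
- tape: Bystander: yellow tape measure, 68 x 34 x 60 mm high; origin under its centre.
- mug: Bystander: white mug, 76 mm wide, 85 mm high; origin under its centre.
- bits: Bystander: wooden block 60 x 50 x 40 mm with six upright drill bits, 100 mm high in all; origin under its centre.
- screwdriver: Bystander: screwdriver lying on the bench.
- hammer: Bystander: hammer lying on the bench.
- offcut: Bystander: wooden offcut, 160 x 35 x 20 mm; origin under its centre.
Things that resemble listed ones, but are neither listed nor needed, are in the scene too. What is shaped like the caddy but green or white is not meant.

How it is judged:
By the outcome, as a careful person would: the job done as asked, in the order asked, and still so for the second after the job is handed in, while the arm keeps its last pose, push and grip.
It also fails if it takes over 48 s, if anything falls off the work surface, if the arm or the gripper's body presses on something with over 40 N, if the wrist force passes 120 N, or if a joint passes its speed limit or range.

## Working session

There is one attempt and no reset: what is moved stays moved. The work goes in short steps, Python scripts to look and compute and a shell command to move; the robot and the scene stay as the last step left them, time stands still between calls to the robot, and variables do not carry over. Pictures are saved under pics/ and viewed, and the job is handed in when it is done.

```bash
ls; mkdir -p pics; python3 - <<'E'
from station import bot
import cv2
o=bot.get_obs();print({k:(v if not hasattr(v,'round') else v) for k,v in o.items()})
for n in("side","top"):
    im,d=bot.read_camera(n);cv2.imwrite(f"pics/{n}0.png",im)
    print(n,bot.calibration(n))
E
```

```text
pics
{'t': 0.0, 'q': array([-1.38711937,  0.47779521,  0.02231369,  1.55649157, -0.01148189,
        1.10931945, -0.08310434]), 'joint_vel': array([-0.00287592,  0.00043908,  0.00036131,  0.00078284,  0.00049554,
        0.00068492, -0.00084405]), 'joint_torque': array([-5.41253048e-04, -5.96482551e+01,  1.60776168e+00, -2.81193852e+01,
        1.24386980e-02,  9.59388010e-03, -1.26535215e-05]), 'eef_pos': array([0.19399462, 0.6458741 , 0.23031158]), 'tool_rot': array([ 6.19240656e-04,  8.02373775e-01,  5.96821109e-01, -7.10956365e-04]), 'contact_force': array([-0.70295771,  0.40687233, -0.10424921]), 'torque': array([-0.03999655, -0.00775411,  0.01165958]), 'gripper_width': 0.9972941953373097}
side {'mtx': array([[505.43852381,   0.        , 311.98821934],
       [  0.        , 505.43852381, 240.78445628],
       [  0.        ,   0.        ,   1.        ]]), 'dist_coeffs': array([-0.03314319,  0.        ,  0.        ,  0.        ,  0.        ]), 'rvec': array([ 2.07005699, -0.59914894,  0.31401608]), 'tvec': array([-0.46739051,  0.23531789,  1.08499718])}
top {'mtx': array([[493.46558042,   0.        , 321.18404868],
       [  0.        , 493.46558042, 247.81661069],
       [  0.        ,   0.        ,   1.        ]]), 'dist_coeffs': array([-0.06160757,  0.        ,  0.        ,  0.        ,  0.        ]), 'rvec': array([ 2.07981702, -2.15239363,  0.22636982]), 'tvec': array([0.00711448, 0.55968904, 1.01518653])}
```

View pics/side0.png

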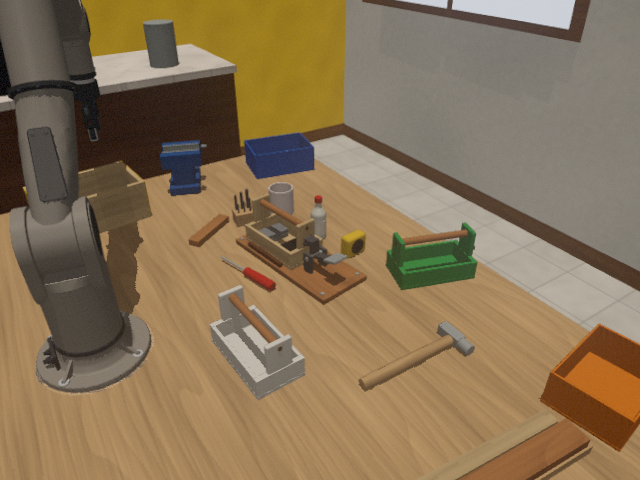

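View pics/top0.png

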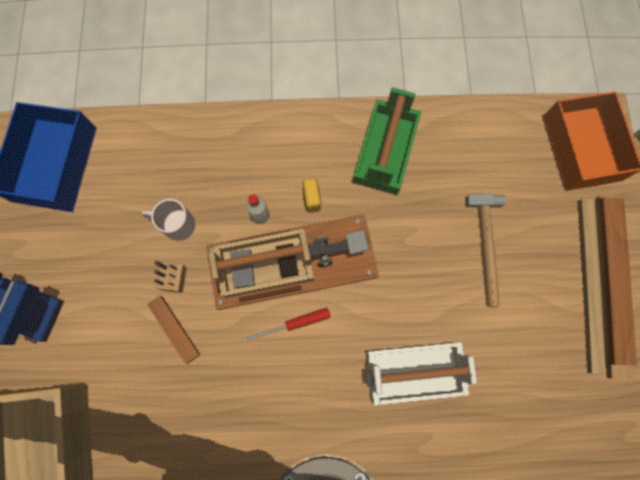

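The top view shows the plywood caddy at about (262,262) with the stone in its left half (242,268) and the case at (288,262). The lever pad is at (356,242). The glue (257,208) and tape (312,194) are beyond the dock, and the screwdriver is on the near side.

```bash
cat > h.py <<'E'
import numpy as np,cv2
from station import bot
def cal(n):
    c=bot.calibration(n);K=np.array(c["mtx"]);D=np.array(c["dist_coeffs"]);R=cv2.Rodrigues(np.array(c["rvec"]))[0];t=np.array(c["tvec"]).ravel()
    return K,D,R,t
def w_depth(n,px,z):  # px Nx2, z depth N
    K,D,R,t=cal(n);u=cv2.undistortPoints(np.array(px,float).reshape(-1,1,2),K,D).reshape(-1,2)
    P=np.c_[u,np.ones(len(u))]*np.array(z).reshape(-1,1)
    return (P-t)@R
def w_plane(n,px,h):
    K,D,R,t=cal(n);u=cv2.undistortPoints(np.array(px,float).reshape(-1,1,2),K,D).reshape(-1,2)
    d=np.c_[u,np.ones(len(u))]@R; c=-R.T@t
    return c+d*((h-c[2])/d[:,2])[:,None]
def proj(n,P):
    K,D,R,t=cal(n);return cv2.projectPoints(np.array(P,float).reshape(-1,1,3),cv2.Rodrigues(R)[0],t,K,D)[0].reshape(-1,2)
E
python3 - <<'E'
from h import *
np.set_printoptions(precision=4,suppress=True)
for n in("top","side"):
    im,d=bot.read_camera(n)
    np.save(f"d_{n}.npy",d)
    for l in("lever_pad","caddy_handle","dock","caddy","stone_center","case_center"):
        r=[x for x in bot.silhouettes(n,l)][:3]
        for x in r:
            m=x["mask"];ys,xs=np.nonzero(m&(d>0))
            P=w_depth(n,np.c_[xs,ys],d[ys,xs]) if len(xs) else np.zeros((1,3))
            print(n,l,round(x["p"],2),np.round(x["xy"]),m.sum(),"med",np.median(P,0))
            if l in("dock","caddy"):
                if abs(x["xy"][0]-290)<60: np.save(f"m_{n}_{l}.npy",m)
    for l in("lever_pad","caddy_handle","stone_center","case_center"):
        print(n,l,[(round(x["p"],2),np.round(x["xy"],1)) for x in bot.find_in(n,l)])
E
```

```text
top lever_pad 0.97 [344. 243.] 780 med [ 0.5581 -0.0616  0.0829]
top lever_pad 0.42 [302. 323.] 600 med [0.4067 0.033  0.0217]
top lever_pad 0.28 [174. 332.] 1229 med [0.3971 0.3182 0.019 ]
top caddy_handle 0.94 [261. 262.] 4083 med [0.5295 0.1146 0.0621]
top caddy_handle 0.82 [419. 376.] 5364 med [ 0.2889 -0.2114  0.0133]
top caddy_handle 0.56 [390. 142.] 4460 med [ 0.8095 -0.1751  0.0371]
top dock 0.93 [330. 258.] 5515 med [ 0.5401 -0.0318  0.0159]
top caddy 0.94 [262. 261.] 4123 med [0.5289 0.1168 0.0615]
top caddy 0.88 [420. 373.] 5559 med [ 0.2888 -0.2113  0.0184]
top caddy 0.68 [387. 142.] 4542 med [ 0.8097 -0.1753  0.0376]
top stone_center 0.8 [242. 275.] 624 med [0.5124 0.1616 0.0468]
top case_center 0.86 [289. 266.] 371 med [0.5243 0.063  0.0527]
top lever_pad [(0.76, array([343.6, 246.5]))]
top caddy_handle [(0.88, array([387.7, 143.5])), (0.81, array([421.7, 373.3])), (0.62, array([262. , 258.3])), (0.24, array([169., 275.]))]
top stone_center [(0.8, array([238.1, 275. ]))]
top case_center [(0.9, array([287.3, 264.6]))]
side lever_pad 0.97 [320. 254.] 484 med [ 0.5493 -0.0
[... 185 characters left out ...]
5939 med [ 0.2782 -0.2158  0.0419]
side dock 0.88 [315. 273.] 3389 med [ 0.5335 -0.0435  0.0155]
side caddy 0.96 [279. 240.] 2443 med [0.5165 0.1225 0.0622]
side caddy 0.89 [254. 347.] 5953 med [ 0.2781 -0.2154  0.042 ]
side caddy 0.67 [433. 258.] 4456 med [ 0.8092 -0.1756  0.0352]
side stone_center 0.68 [275. 235.] 318 med [0.5291 0.1512 0.0463]
side case_center 0.48 [292. 244.] 116 med [0.5218 0.0654 0.0531]
side lever_pad [(0.92, array([319.4, 250.6])), (0.45, array([320., 214.]))]
side caddy_handle [(0.75, array([278.7, 237.3])), (0.69, array([251.9, 347.1])), (0.62, array([434.8, 256.4]))]
side stone_center [(0.91, array([275.6, 233.2]))]
side case_center [(0.44, array([290.9, 243.1]))]
```

```bash
python3 - <<'E'
import cv2
im=cv2.imread("pics/top0.png")[190:320,190:400];cv2.imwrite("pics/topz.png",cv2.resize(im,None,fx=3.8,fy=3.8,interpolation=cv2.INTER_CUBIC))
im=cv2.imread("pics/side0.png")[180:310,210:390];cv2.imwrite("pics/sidez.png",cv2.resize(im,None,fx=4,fy=4,interpolation=cv2.INTER_CUBIC))
E
```

```text
(no output)
```

View pics/topz.png

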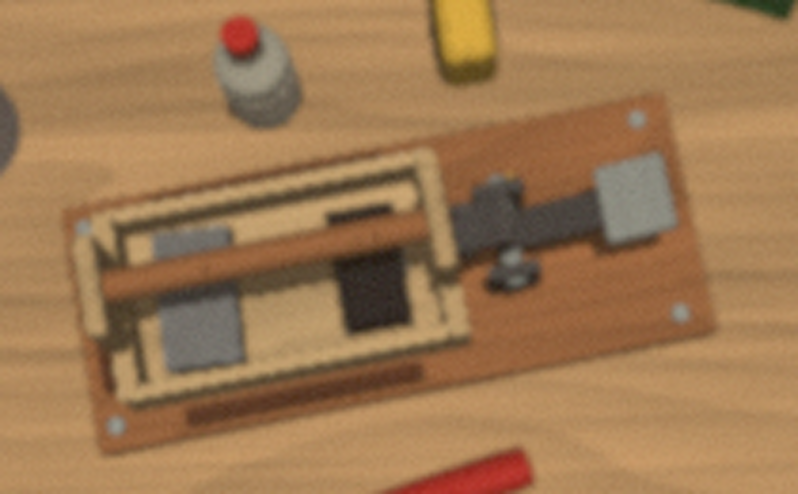

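View pics/sidez.png

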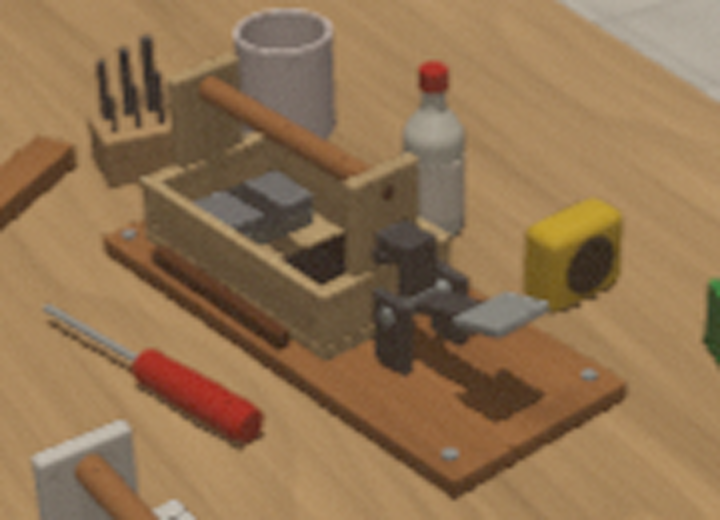

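The zooms show the dock board corners and the grey pad at the right-hand (-y) end. Next I fit the dock pose from those corners and check it against the dock, pad and handle depths.

```bash
cat > fit.py <<'E'
from h import *
from scipy.optimize import least_squares
np.set_printoptions(precision=4,suppress=True)
z=np.array([(65,212),(662,92),(718,330),(105,453)])/3.8+190-0.5
# lever end to world -y => local -y ~ world -y; local +x ~ world +x (up in picture)
L=np.array([[.075,.125],[.075,-.245],[-.075,-.245],[-.075,.125]])
def T(p,l,h):
    l=np.atleast_2d(l);c,s=np.cos(p[2]),np.sin(p[2]);return np.c_[p[0]+c*l[:,0]-s*l[:,1],p[1]+s*l[:,0]+c*l[:,1],np.full(len(l),h)]
zs=np.array([(105,238),(455,495),(625,382)])/4+[210,180]-.5
Ls=np.array([[-.075,.125],[-.075,-.245],[.075,-.245]])
f=lambda p,a=1,b=1:np.r_[a*(proj("top",T(p,L,.015))-z).ravel(),b*(proj("side",T(p,Ls,.015))-zs).ravel()]
for a,b in((1,1),(1,0),(0,1)):
    r=least_squares(f,[.53,.11,0],args=(a,b));print(r.x,r.fun.round(1))
    if (a,b)==(1,1):p=r.x;np.save("dock.npy",p)
E
cat >> fit.py <<'E'
print("pad",T(p,[0,-.205],.084)," handle",T(p,[0,0],.12))
for n in("top","side"):
    d=np.load(f"d_{n}.npy");ys,xs=np.nonzero(d>0);P=w_depth(n,np.c_[xs,ys],d[ys,xs])
    c,s=np.cos(p[2]),np.sin(p[2]);D=P[:,:2]-p[:2];l=np.c_[D@[c,s],D@[-s,c],P[:,2]]
    def box(nm,a,b,e,f,g,h):
        m=(l[:,0]>a)&(l[:,0]<b)&(l[:,1]>e)&(l[:,1]<f)&(l[:,2]>g)&(l[:,2]<h);q=l[m]
        print(n,nm,len(q),"mean",q.mean(0),"min",np.percentile(q,3,0),"max",np.percentile(q,97,0))
    box("pad",-.04,.04,-.24,-.18,.06,.1)
    box("hnd",-.04,.04,-.08,.08,.105,.14)
    box("plate+y",-.05,.05,.08,.12,.11,.15)
    box("plate-y",-.05,.05,-.12,-.08,.11,.15)
    box("walls",-.08,.08,-.08,.08,.058,.075)
    box("contents+",-.045,.045,.0,.09,.035,.058)
    box("contents-",-.045,.045,-.09,.0,.035,.058)
E
python3 fit.py
```

```text
[0.5304 0.1135 0.1638] [-0.8 -0.3  1.3  0.3  1.   1.1 -1.   1.3 -0.2 -0.4  0.5 -2.8  1.8  0.1]
[0.5316 0.1136 0.1684] [-0.9 -0.6  1.  -0.6  0.9  0.1 -0.9  0.9  0.  -0.   0.  -0.   0.  -0. ]
[0.5272 0.1107 0.1582] [ 0.   0.   0.   0.   0.   0.  -0.   0.  -0.7  0.2 -0.5 -1.6  1.2  1.3]
pad [[ 0.5638 -0.0888  0.084 ]]  handle [[0.5304 0.1135 0.12  ]]
top pad 414 mean [ 0.0014 -0.2034  0.0836] min [-0.0191 -0.2232  0.0734] max [ 0.0222 -0.1823  0.0909]
top hnd 698 mean [0.0012 0.0003 0.1267] min [-0.0062 -0.0753  0.1208] max [0.0103 0.0748 0.1312]
top plate+y 247 mean [0.0003 0.0919 0.1307] min [-0.0252  0.0817  0.1146] max [0.0273 0.1    0.1374]
top plate-y 205 mean [ 0.0007 -0.0922  0.1322] min [-0.0249 -0.0994  0.1208] max [ 0.0276 -0.0817  0.1376]
top walls 620 mean [0.0018 0.     0.0643] min [-0.0524 -0.075   0.0597] max [0.0573 0.0752 0.0683]
top contents+ 641 mean [-0.0045  0.053   0.0468] min [-0.0376  0.0289  0.0387] max [0.04   0.0887 0.0517]
top contents- 441 mean [-0.0088 -0.0508  0.052 ] min [-0.0348 -0.0699  0.042 ] max [ 0.0326 -0.0318  0.0563]
side pad 165 mean [-0.0047 -0.2062  0.0844] min [-0.0237 -0.222   0.0775] max [ 0.0182 -0.185   0.0901]
side hnd 277 mean [-0.0048  0.0005  0.1248] min [-0.0104 -0.0692  0.1164] max [0.0044 0.0744 0.1306]
side plate+y 158 mean [-0.0043  0.0911  0.1263] min [-0.0276  0.0835  0.1113] max [0.0264 0.1007 0.1362]
side plate-y 204 mean [-0.0048 -0.0948  0.1254] min [-0.0294 -0.0998  0.1113] max [ 0.0242 -0.086   0.1369]
side walls 198 mean [-0.0362 -0.0016  0.0633] min [-0.057  -0.0768  0.0588] max [0.0488 0.0735 0.067 ]
side contents+ 345 mean [0.006  0.0524 0.0463] min [-0.0277  0.027   0.037 ] max [0.0442 0.0894 0.055 ]
side contents- 127 mean [-0.0165 -0.0467  0.0531] min [-0.0356 -0.068   0.05  ] max [ 0.0106 -0.0286  0.0559]
```

The fits from the two cameras agree to about 3 mm. Dock origin is about (0.531, 0.1135) with yaw 0.165, pad about (0.565, -0.089), and the caddy is well seated with the stone in its +y half. I'll go over with the gripper shut, at a safe height.

```bash
cat > rel.py <<'E'
# usage: rel.py localx localy z yawdeg : shift/turn in tool axes from the measured pose to a tool-down pose over dock-local point
import sys
from h import *
from scipy.spatial.transform import Rotation as Ro
np.set_printoptions(precision=4,suppress=True)
p=np.array([.531,.1135,.165])
lx,ly,z=map(float,sys.argv[1:4])
c,s=np.cos(p[2]),np.sin(p[2]);tgt=np.array([p[0]+c*lx-s*ly,p[1]+s*lx+c*ly,z])
o=bot.get_obs();q=o["tool_rot"];R=Ro.from_quat([q[1],q[2],q[3],q[0]]).as_matrix()
Rt=np.array([[c,s,0],[s,-c,0],[0,0,-1.]]) 
print("t",o["t"],"pos",o["eef_pos"],"F",np.array(o["contact_force"]),"g",o["gripper_width"],"q",o["q"])
D=tgt-o["eef_pos"]; l=np.array([c*(o["eef_pos"][0]-p[0])+s*(o["eef_pos"][1]-p[1]),-s*(o["eef_pos"][0]-p[0])+c*(o["eef_pos"][1]-p[1])])
print("local now",l,"tgt",tgt,"shift cm",R.T@D*100,"turn",Ro.from_matrix(R.T@Rt).as_rotvec())
E
python3 rel.py 0 -.205 .231
python3 -m creep '[[[-3,2.83,0,0,0,0.056,0],[-6,5.66,0,0,0,0.112,0],[-9,8.5,0,0,0,0.168,0],[-12,11.3,0,0,0,0.224,0],[-15,14.1,0,0,0,0.28,0],[-18,17,0,0,0,0.336,0],[-21,19.8,0,0,0,0.392,0],[-24,22.6,0,0,0,0.448,0],[-27,25.5,0,0,0,0.504,0],[-30,28.3,0,0,0,0.56,0]]]' 20
python3 rel.py 0 -.205 .231
```

```text
t 1.2 pos [0.1942 0.6465 0.2313] F [-0.1531  0.4401 -0.1726] g 0.9993881696974453 q [-1.3871  0.477   0.0224  1.5554 -0.0115  1.1093 -0.0831]
local now [-0.2447  0.5811] tgt [ 0.5647 -0.0887  0.231 ] shift cm [-59.7527  56.6358   0.0291] turn [-0.     0.     1.114]
t: 2.45
eef_pos: [0.3796, 0.2765, 0.2316]
tool_rot: [-0.0, 0.936, 0.351, 0.0]
contact_force: [0.6, 0.2, 0.7]
gripper_width: 0.001
t 2.45 pos [0.3796 0.2765 0.2316] F [0.6413 0.2203 0.7258] g 0.0009374860185973657 q [-1.0101  0.1314  0.2728  2.0443 -0.043   0.9703  0.0017]
local now [-0.1226  0.1857] tgt [ 0.5647 -0.0887  0.231 ] shift cm [-10.0476  39.6967   0.0449] turn [-0.0004 -0.0008  0.552 ]
```

```bash

python3 -m creep '[[[-1,4,0,0,0,0.055,0],[-2,8,0,0,0,0.11,0],[-3,12,0,0,0,0.166,0],[-4,16,0,0,0,0.22,0],[-5,20,0,0,0,0.276,0],[-6,24,0,0,0,0.33,0],[-7,28,0,0,0,0.386,0],[-8,32,0,0,0,0.44,0],[-9,36,0,0,0,0.5,0],[-10.05,39.7,0,0,0,0.552,0]]]' 20
python3 rel.py 0 -.205 .11
```

```text
t: 3.7
eef_pos: [0.5655, -0.0883, 0.2315]
tool_rot: [-0.0, 0.997, 0.083, 0.0]
contact_force: [0.0, -0.1, -0.4]
gripper_width: 0.003
t 3.7 pos [ 0.5655 -0.0883  0.2315] F [ 0.0207 -0.0503 -0.3884] g 0.0032086054758508906 q [-0.4311  0.3461  0.6069  1.8378 -0.2283  1.0269  0.4324]
local now [ 0.0008 -0.2048] tgt [ 0.5647 -0.0887  0.11  ] shift cm [-0.0923  0.0241 12.1497] turn [-0.     -0.0006  0.0004]
```

```bash

python3 -m creep '[[[0,0,3,0,0,0,0],[0,0,6,0,0,0,0],[0,0,9,0,0,0,0],[0,0,11.5,0,0,0,0],[0,0,12.5,0,0,0,0],[0,0,12.5,0,0,0,0]]]' 20
python3 rel.py 0 -.205 .045
python3 - <<'E'
from h import *
im=bot.read_camera("side")[0][160:310,210:390];cv2.imwrite("pics/s1.png",cv2.resize(im,None,fx=4,fy=4,interpolation=cv2.INTER_CUBIC))
im=bot.read_camera("top")[0][190:320,190:400];cv2.imwrite("pics/t1.png",cv2.resize(im,None,fx=3.8,fy=3.8,interpolation=cv2.INTER_CUBIC))
E
```

```text
t: 4.45
eef_pos: [0.5647, -0.0872, 0.1062]
tool_rot: [-0.0, 0.997, 0.083, -0.0]
contact_force: [0.5, -0.1, 0.7]
gripper_width: 0.002
t 4.45 pos [ 0.5647 -0.0872  0.1062] F [ 0.5337 -0.065   0.7251] g 0.002128866064957198 q [-0.3552  0.5073  0.5237  1.942  -0.3514  0.7832  0.5336]
local now [ 0.0002 -0.2035] tgt [ 0.5647 -0.0887  0.045 ] shift cm [-0.0198  0.1521  6.118 ] turn [-0.0001  0.0007  0.002 ]
```

View pics/s1.png

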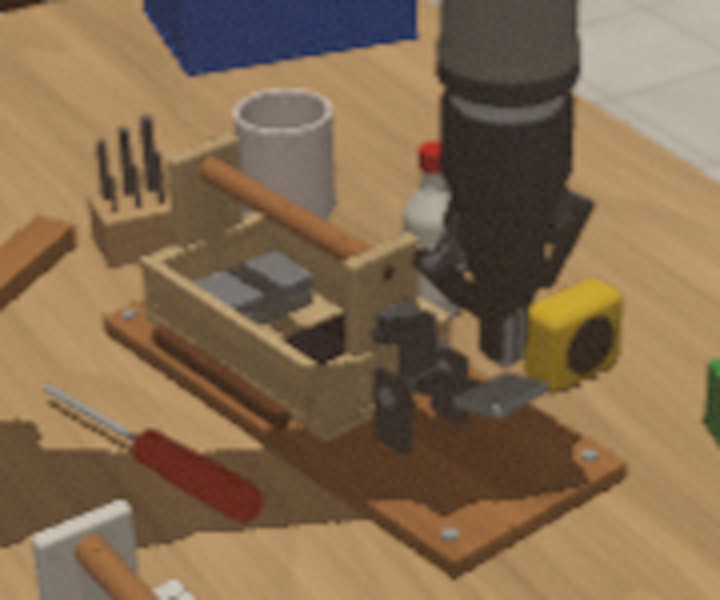

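The shut fingertips are over the pad, at about (500,360) in the zoom. Pressing in steps.

```bash

python3 -m creep '[[[0,0.1,1,0,0,0,0],[0,0.15,2,0,0,0,0],[0,0.15,3,0,0,0,0],[0,0.15,4,0,0,0,0]]]' 20
python3 -m creep '[[[0,0,0.5,0,0,0,0],[0,0,1,0,0,0,0],[0,0,1.5,0,0,0,0],[0,0,1.7,0,0,0,0],[0,0,1.7,0,0,0,0]]]' 20
python3 rel.py 0 -.205 .042
```

```text
t: 5.05
eef_pos: [0.566, -0.0905, 0.0665]
tool_rot: [0.001, 0.997, 0.083, 0.001]
contact_force: [0.1, -4.0, 4.8]
gripper_width: 0.002
t: 5.68
eef_pos: [0.5646, -0.0883, 0.049]
tool_rot: [-0.0, 0.997, 0.084, -0.0]
contact_force: [-0.8, -0.3, -0.6]
gripper_width: 0.001
t 5.675 pos [ 0.5646 -0.0883  0.049 ] F [-0.8139 -0.3402 -0.6262] g 0.0008298697616392389 q [-0.3068  0.5921  0.4664  1.9666 -0.4126  0.6772  0.5852]
local now [ 0.0001 -0.2046] tgt [ 0.5647 -0.0887  0.042 ] shift cm [-0.0046  0.0453  0.6972] turn [-0.0005  0.0008  0.0023]
```

The force fell to zero, so the lever has gone over centre. A small confirming press follows, then straight up.

```bash

python3 -m creep '[[[0,0,0.3,0,0,0,0],[0,0,0.5,0,0,0,0],[0,0,0.5,0,0,0,0]]]' 20
python3 -m creep '[[[0,0,-2,0,0,0,0],[0,0,-6,0,0,0,0],[0,0,-10,0,0,0,0],[0,0,-14,0,0,0,0],[0,0,-17,0,0,0,0],[0,0,-17,0,0,0,0.6]]]' 20
python3 rel.py 0 .011 .22
python3 - <<'E'
from h import *
im=bot.read_camera("side")[0][160:310,210:390];cv2.imwrite("pics/s2.png",cv2.resize(im,None,fx=4,fy=4,interpolation=cv2.INTER_CUBIC))
im,d=bot.read_camera("top");im=im[190:320,190:400];cv2.imwrite("pics/t2.png",cv2.resize(im,None,fx=3.8,fy=3.8,interpolation=cv2.INTER_CUBIC))
E
```

```text
t: 6.05
eef_pos: [0.565, -0.0885, 0.0445]
tool_rot: [-0.0, 0.997, 0.083, 0.0]
contact_force: [-0.6, 0.6, 3.2]
gripper_width: 0.001
t: 6.8
eef_pos: [0.5666, -0.0892, 0.2179]
tool_rot: [0.0, 0.997, 0.083, 0.003]
contact_force: [0.9, -0.5, -0.4]
gripper_width: 0.2
t 6.8 pos [ 0.5666 -0.0892  0.2179] F [ 0.8554 -0.5367 -0.3973] g 0.20025589902328786 q [-0.4292  0.3624  0.6093  1.8535 -0.2459  0.9946  0.4501]
local now [ 0.0018 -0.2058] tgt [0.5292 0.1244 0.22  ] shift cm [ -0.1508 -21.6828  -0.2259] turn [ 0.0006 -0.0061  0.0015]
```

View pics/s2.png

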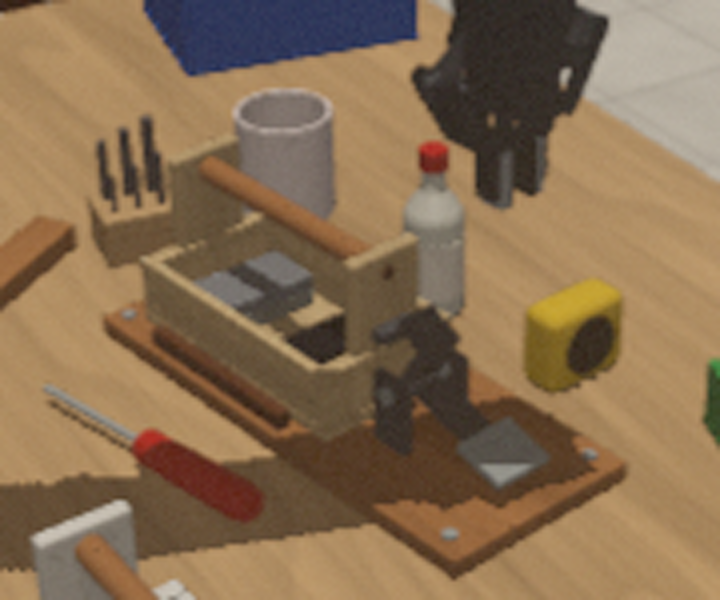

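The lever stays down (pad at (505,455) in the zoom), the catch has swung clear of the keeper, and the finger is off. Next I check where the glue stands relative to the fingers, then move above the handle.

```bash

python3 -m creep '[[[0,-4,0,0,0,0,0.6],[-0.1,-8,0,0,0,0,0.6],[-0.1,-12,0,0,0,0,0.6],[-0.15,-16,0,0,0,0,0.6],[-0.15,-20,0,0,0,0,0.6],[-0.15,-21.7,-0.2,0,-0.005,0,0.6],[-0.15,-21.7,-0.2,0,-0.005,0,0.6]]]' 20
python3 rel.py 0 .011 .10
python3 - <<'E'
from h import *
np.set_printoptions(precision=4,suppress=True)
p=np.array([.531,.1135,.165]);c,s=np.cos(p[2]),np.sin(p[2])
d=np.load("d_top.npy")
m=np.zeros(d.shape,bool);m[190:225,243:272]=1;ys,xs=np.nonzero(m&(d>0));P=w_depth("top",np.c_[xs,ys],d[ys,xs]);P=P[P[:,2]>.05]
D=P[:,:2]-p[:2];print("glue local",np.median(np.c_[D@[c,s],D@[-s,c]],0),P[:,2].max(), (D@[c,s]).min())
im=bot.read_camera("side")[0][110:310,190:390];cv2.imwrite("pics/s3.png",cv2.resize(im,None,fx=3,fy=3,interpolation=cv2.INTER_CUBIC))
im,d=bot.read_camera("top");im=im[190:320,190:400];cv2.imwrite("pics/t3.png",cv2.resize(im,None,fx=3.8,fy=3.8,interpolation=cv2.INTER_CUBIC))
E
```

```text
t: 7.78
eef_pos: [0.5272, 0.1255, 0.2159]
tool_rot: [0.001, 0.996, 0.084, -0.003]
contact_force: [-0.4, 0.3, 0.0]
gripper_width: 0.602
t 7.775 pos [0.5272 0.1255 0.2159] F [-0.3812  0.3366  0.0018] g 0.6024803595305103 q [-0.797   0.3041  0.5511  1.916  -0.1902  0.9787  0.0102]
local now [-0.0018  0.0125] tgt [0.5292 0.1244 0.1   ] shift cm [ 0.2444  0.1426 11.5883] turn [0.0005 0.0059 0.0038]
glue local [ 0.1161 -0.0088] 0.1354206158013292 0.1009949964907774
```

View pics/s3.png

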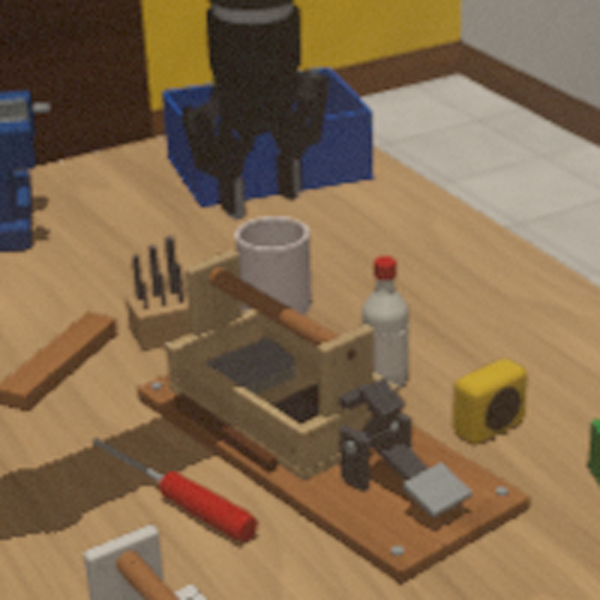

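```bash

python3 -m creep '[[[0.15,0.1,2,0,0.003,0,0.6],[0.2,0.15,4.5,0,0.005,0.003,0.6],[0.2,0.15,6.5,0,0.005,0.003,0.6],[0.2,0.15,7,0,0.005,0.003,0.6],[0.2,0.15,7,0,0.005,0.003,0.6]]]' 20
python3 rel.py 0 .011 .10
python3 - <<'E'
from h import *
im=bot.read_camera("side")[0][110:310,190:390];cv2.imwrite("pics/s4.png",cv2.resize(im,None,fx=3,fy=3,interpolation=cv2.INTER_CUBIC))
E
```

```text
t: 8.5
eef_pos: [0.5296, 0.1227, 0.1465]
tool_rot: [0.0, 0.997, 0.081, 0.0]
contact_force: [-0.0, 0.7, 0.3]
gripper_width: 0.6
t 8.5 pos [0.5296 0.1227 0.1465] F [-0.0361  0.7437  0.2618] g 0.5998329827456328 q [-0.7516  0.398   0.5154  1.9785 -0.2613  0.8296  0.0704]
local now [0.0002 0.0093] tgt [0.5292 0.1244 0.1   ] shift cm [-0.0174 -0.1749  4.649 ] turn [ 0.0005  0.     -0.0028]
```

View pics/s4.png

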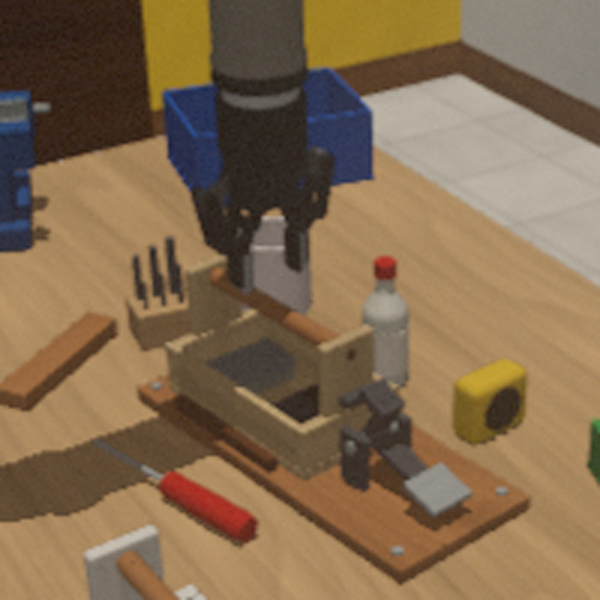

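The fingers straddle the dowel. Lowering, then closing gently first.

```bash

python3 -m creep '[[[0,-0.15,1.5,0,0,-0.003,0.6],[0,-0.2,3,0,0,-0.003,0.6],[0,-0.2,4.2,0,0,-0.003,0.6],[0,-0.2,4.7,0,0,-0.003,0.6],[0,-0.2,4.7,0,0,-0.003,0.6]]]' 20
python3 rel.py 0 .011 .10
python3 -m creep '[[[0,0,0,0,0,0,0.3],[0,0,0,0,0,0,0.3],[0,0,0,0,0,0,0.1],[0,0,0,0,0,0,0.1],[0,0,0,0,0,0,0.1]]]' 20
python3 rel.py 0 .011 .10
```

```text
t: 9.18
eef_pos: [0.5288, 0.1257, 0.0988]
tool_rot: [0.0, 0.997, 0.083, -0.0]
contact_force: [0.8, 0.4, -0.1]
gripper_width: 0.605
t 9.175 pos [0.5288 0.1257 0.0988] F [ 0.834   0.409  -0.0666] g 0.6046803796095334 q [-0.7203  0.4693  0.475   2.0091 -0.3134  0.7345  0.1128]
local now [-0.0002  0.0124] tgt [0.5292 0.1244 0.1   ] shift cm [ 0.0147  0.1366 -0.1163] turn [0.0003 0.0008 0.0018]
t: 9.8
eef_pos: [0.5298, 0.126, 0.0996]
tool_rot: [-0.0, 0.997, 0.083, 0.001]
contact_force: [3.0, 0.2, 0.2]
gripper_width: 0.201
t 9.8 pos [0.5298 0.126  0.0996] F [3.0381 0.1698 0.1834] g 0.20070504980071918 q [-0.7205  0.4684  0.4753  2.0081 -0.3134  0.7339  0.1128]
local now [0.0009 0.0125] tgt [0.5292 0.1244 0.1   ] shift cm [-0.0891  0.1542 -0.0368] turn [-0.0001 -0.0016  0.002 ]
```

Gripped at 0.20 (17 mm, matching the dowel), with a 3 N sideways load. I ease that by 1 mm, grip firmly, then lift slowly at first.

```bash

python3 -m creep '[[[0.1,0,0,0,0,0,0],[0.1,0,0,0,0,0,0],[0.1,0,0,0,0,0,0],[0.1,0,0,0,0,0,0]]]' 80
python3 -m creep '[[[0,0,-0.1,0,0,0,0],[0,0,-0.2,0,0,0,0],[0,0,-0.4,0,0,0,0],[0,0,-0.6,0,0,0,0],[0,0,-0.8,0,0,0,0],[0,0,-1,0,0,0,0],[0,0,-1,0,0,0,0]]]' 80
python3 - <<'E'
from h import *
o=bot.get_obs();print(o["contact_force"],o["torque"],o["tool_rot"])
im=bot.read_camera("side")[0][110:310,190:390];cv2.imwrite("pics/s5.png",cv2.resize(im,None,fx=3,fy=3,interpolation=cv2.INTER_CUBIC))
E
```

```text
t: 10.3
eef_pos: [0.5299, 0.1261, 0.0998]
tool_rot: [-0.0, 0.997, 0.083, -0.0]
contact_force: [-0.8, 0.1, 5.6]
gripper_width: 0.184
t: 11.18
eef_pos: [0.5301, 0.126, 0.1095]
tool_rot: [-0.0, 0.997, 0.083, 0.0]
contact_force: [-0.1, 1.2, -8.4]
gripper_width: 0.183
[-0.08442259  1.17488646 -8.39926021] [0.10376822 0.0304381  0.00459037] [-7.97580458e-05  9.96519057e-01  8.33650247e-02  1.89464214e-04]
```

View pics/s5.png

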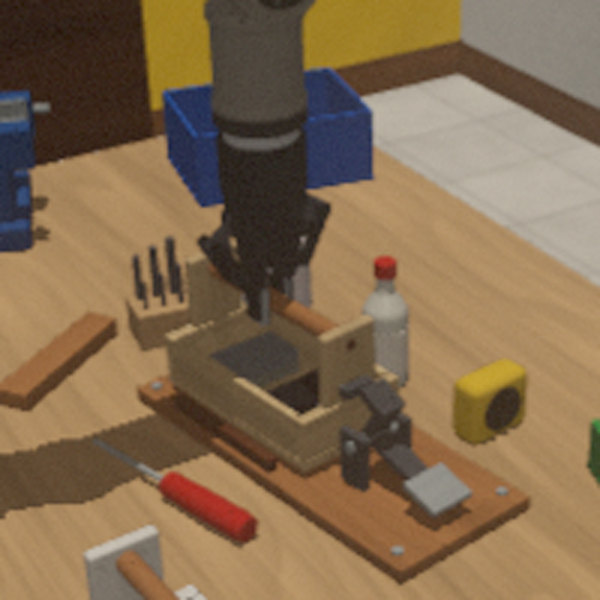

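The caddy has left the board, the load is about 8 N and the lever is still down. Before lifting further I measure its level from the depth images.

```bash
cat > lev.py <<'E'
from h import *
np.set_printoptions(precision=4,suppress=True)
p=np.array([.531,.1135,.165]);c,s=np.cos(p[2]),np.sin(p[2])
o=bot.get_obs();z0=o["eef_pos"][2]-.0997
print("t",o["t"],"F",o["contact_force"],"M",o["torque"],"lift",z0,"tool",o["tool_rot"],"g",o["gripper_width"],"v",np.abs(o["joint_vel"]).max())
for n in("side","top"):
    im,d=bot.read_camera(n);ys,xs=np.nonzero(d>0);P=w_depth(n,np.c_[xs,ys],d[ys,xs]);D=P[:,:2]-p[:2];l=np.c_[D@[c,s],D@[-s,c],P[:,2]-z0]
    def box(nm,a,b,e,f,g,h):
        m=(l[:,0]>a)&(l[:,0]<b)&(l[:,1]>e)&(l[:,1]<f)&(l[:,2]>g)&(l[:,2]<h);q=l[m]
        if len(q)>3: print(n,nm,len(q),np.median(q,0),"p90",np.percentile(q[:,2],90))
    box("plate+y",-.05,.05,.08,.12,.11,.15);box("plate-y",-.05,.05,-.12,-.08,.11,.15)
    m=(abs(abs(l[:,0])-.051)<.008)&(abs(l[:,1])<.085)&(abs(l[:,2]-.064)<.012);q=l[m]
    if len(q)>20:
        A=np.c_[q[:,:2],np.ones(len(q))];print(n,"rim slopes x,y,h",np.linalg.lstsq(A,q[:,2],rcond=None)[0],len(q))
    box("stone",-.045,.045,0,.09,.03,.058);box("case",-.045,.045,-.09,0,.03,.058)
    y0,y1,x0,x1=(80,310,190,420) if n=="side" else (170,330,190,400)
    cv2.imwrite(f"pics/{n}_{o['t']:.2f}.png",cv2.resize(im[y0:y1,x0:x1],None,fx=2.6 if n=="side" else 3.6,fy=2.6 if n=="side" else 3.6,interpolation=cv2.INTER_CUBIC))
E
python3 lev.py
```

```text
t 11.225 F [ 0.9495 -0.6402 -7.4705] M [-0.0036 -0.0186  0.0229] lift 0.009685418890428094 tool [-0.      0.9965  0.0834  0.0001] g 0.18001162455053366 v 0.02056118916040963
side plate+y 97 [-0.0171  0.0909  0.1241] p90 0.13394537533611045
side plate-y 206 [-0.0063 -0.0957  0.1263] p90 0.1346415577631726
side rim slopes x,y,h [-0.0135 -0.0077  0.0602] 307
side stone 396 [0.0058 0.0432 0.0468] p90 0.050166274059334603
side case 156 [-0.0163 -0.0404  0.0523] p90 0.054424969401003304
top plate-y 209 [ 0.0006 -0.0926  0.1336] p90 0.1362638951223544
top rim slopes x,y,h [-0.0056 -0.0018  0.0629] 417
top stone 9 [-0.0393  0.028   0.0384] p90 0.04676140810456903
top case 456 [-0.0118 -0.0431  0.052 ] p90 0.054584952102215555
```

It is level, with near-zero moment and about 7.5 N held. Lifting the rest.

```bash

python3 -m creep '[[[0,0,-0.5,0,0,0,0],[0,0,-1.3,0,0,0,0],[0,0,-2.3,0,0,0,0],[0,0,-3.4,0,0,0,0],[0,0,-4.5,0,0,0,0],[0,0,-5.6,0,0,0,0],[0,0,-6.7,0,0,0,0],[0,0,-7.8,0,0,0,0],[0,0,-8.6,0,0,0,0],[0,0,-9,0,0,0,0]]]' 80
python3 -m creep '[[[0,0,0,0,0,0,0],[0,0,0,0,0,0,0],[0,0,0,0,0,0,0],[0,0,0,0,0,0,0],[0,0,0,0,0,0,0],[0,0,0,0,0,0,0]]]' 80
python3 rel.py 0 .0125 .1997
python3 lev.py; ls -t pics|head -2
```

```text
t: 12.58
eef_pos: [0.5301, 0.1261, 0.1998]
tool_rot: [-0.0, 0.997, 0.083, 0.0]
contact_force: [-0.1, 1.1, -7.7]
gripper_width: 0.182
t: 13.32
eef_pos: [0.53, 0.126, 0.1993]
tool_rot: [-0.0, 0.997, 0.083, -0.0]
contact_force: [0.1, 1.6, -7.0]
gripper_width: 0.187
t 13.325 pos [0.53   0.126  0.1993] F [ 0.0635  1.5907 -6.9586] g 0.18708923063321914 q [-0.7894  0.3273  0.5467  1.9308 -0.2087  0.939   0.0247]
local now [0.0011 0.0125] tgt [0.5289 0.1258 0.1997] shift cm [-0.1059  0.0016 -0.044 ] turn [-0.      0.0001  0.002 ]
t 13.325 F [ 0.0635  1.5907 -6.9586] M [0.1275 0.0053 0.021 ] lift 0.09956040948412419 tool [-0.      0.9965  0.0834 -0.    ] g 0.18708923063321914 v 0.009028638651609541
side plate+y 102 [-0.0166  0.091   0.1257] p90 0.1344273120796471
side plate-y 221 [-0.0054 -0.0954  0.1241] p90 0.13434791095898746
side rim slopes x,y,h [ 0.0065 -0.0038  0.061 ] 363
side stone 260 [0.0074 0.0353 0.0473] p90 0.05064665681188493
side case 240 [-0.0061 -0.0277  0.052 ] p90 0.0541311538549552
top plate-y 255 [-0.0002 -0.0925  0.1333] p90 0.135949462040019
top rim slopes x,y,h [-0.0035 -0.0073  0.0627] 456
top stone 97 [-0.0234  0.0051  0.0464] p90 0.04908556999307822
top case 540 [-0.0128 -0.0216  0.0521] p90 0.05449916857705228
top_13.32.png
side_13.32.png
```

View pics/side_13.32.png

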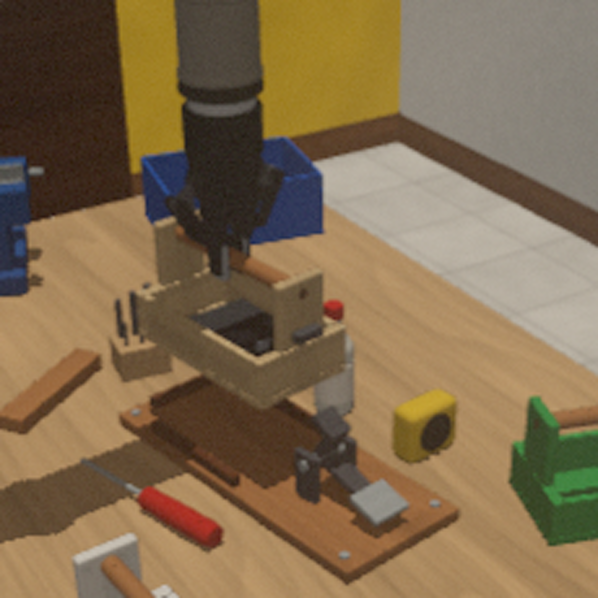

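View pics/top_13.32.png

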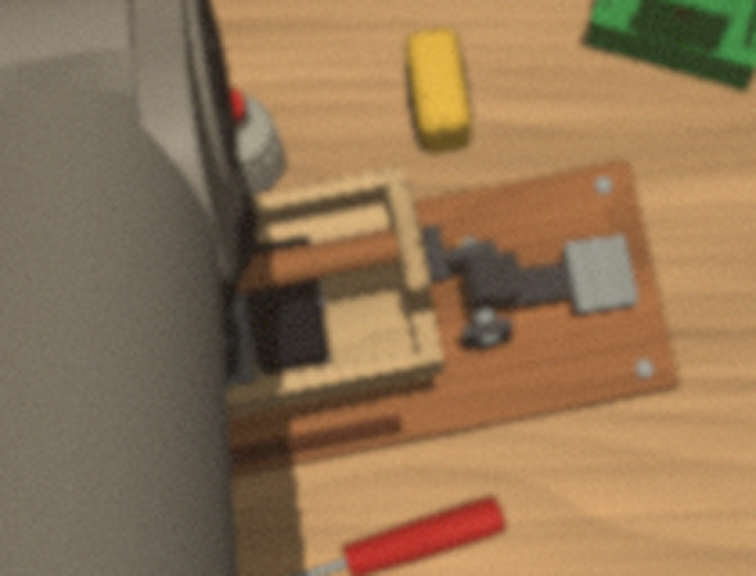

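The caddy hangs level over the dock with the lever still down. The case and stone seem to have shifted toward the middle, so I check whether they are still moving before handing in.

```bash

cat > cont.py <<'E'
from h import *
np.set_printoptions(precision=4,suppress=True)
p=np.array([.531,.1135,.165]);c,s=np.cos(p[2]),np.sin(p[2])
o=bot.get_obs();print("t",o["t"],o["contact_force"],o["torque"])
for n in("side","top"):
    im,d=bot.read_camera(n);cv2.imwrite(f"pics/c{n}_{o['t']:.2f}.png",cv2.resize(im[150:270,230:370],None,fx=5,fy=5,interpolation=cv2.INTER_CUBIC) if n=="side" else im)
    for l in("stone_center","case_center"):
        for x in bot.silhouettes(n,l)[:1]:
            ys,xs=np.nonzero(x["mask"]&(d>0));P=w_depth(n,np.c_[xs,ys],d[ys,xs]);D=P[:,:2]-p[:2];L=np.c_[D@[c,s],D@[-s,c],P[:,2]-.0995]
            print(n,l,round(x["p"],2),x["xy"],len(L),"lo",np.percentile(L,5,0),"med",np.median(L,0),"hi",np.percentile(L,95,0))
E
python3 cont.py; python3 -m creep '[[[0,0,0,0,0,0,0],[0,0,0,0,0,0,0],[0,0,0,0,0,0,0],[0,0,0,0,0,0,0],[0,0,0,0,0,0,0],[0,0,0,0,0,0,0],[0,0,0,0,0,0,0],[0,0,0,0,0,0,0],[0,0,0,0,0,0,0],[0,0,0,0,0,0,0]]]' 80; python3 cont.py; ls -t pics | head -4
```

```text
t 13.425 [-0.0061 -0.9431 -7.8969] [-0.0906  0.0139  0.0229]
side stone_center 0.57 [275.8, 203.4] 176 lo [-0.0222  0.0099  0.0328] med [0.005  0.0287 0.0474] hi [0.037  0.069  0.0501]
side case_center 0.64 [288.3, 207.1] 220 lo [-0.0288 -0.0392  0.038 ] med [-0.0062 -0.0277  0.0523] hi [ 0.0203 -0.0048  0.0548]
top stone_center 0.42 [252.8, 271.5] 80 lo [-0.0408  0.      0.0422] med [-0.0301  0.0048  0.0472] hi [-0.0077  0.0118  0.0615]
top case_center 0.64 [270.8, 259.5] 547 lo [-0.0356 -0.0387  0.0377] med [-0.0139 -0.0212  0.0522] hi [ 0.0289 -0.0021  0.0556]
t: 14.98
eef_pos: [0.53, 0.126, 0.1993]
tool_rot: [-0.0, 0.997, 0.083, 0.0]
contact_force: [-0.8, -0.2, -8.7]
gripper_width: 0.179
t 14.975 [-0.7781 -0.1804 -8.6872] [ 0.0121 -0.0014  0.0086]
side stone_center 0.69 [275.0, 201.3] 180 lo [-0.0238  0.0071  0.0415] med [0.0064 0.027  0.0473] hi [0.0444 0.0477 0.0503]
side case_center 0.78 [286.8, 209.5] 246 lo [-0.0321 -0.0397  0.0346] med [-0.0062 -0.0282  0.052 ] hi [ 0.022  -0.0026  0.0547]
top case_center 0.85 [268.5, 259.2] 540 lo [-0.0358 -0.0384  0.0403] med [-0.0142 -0.0207  0.0522] hi [ 0.0298 -0.0021  0.0552]
ctop_14.97.png
cside_14.97.png
ctop_13.43.png
cside_13.43.png
```

View pics/cside_14.97.png

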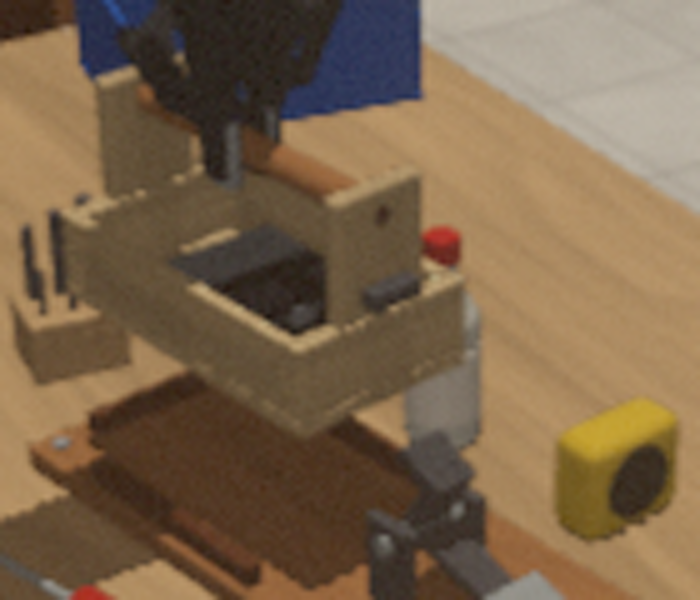

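```bash
python3 lev.py
```

```text
t 15.275 F [-0.1052  0.2033 -7.0018] M [-0.0077  0.0032 -0.0012] lift 0.09958563103008587 tool [-0.      0.9965  0.0834 -0.    ] g 0.1836961169280975 v 0.012116176484161292
side plate+y 108 [-0.017   0.0901  0.1255] p90 0.134853131821974
side plate-y 220 [-0.0062 -0.0958  0.1244] p90 0.13431379252523268
side rim slopes x,y,h [ 0.0047 -0.0006  0.0608] 372
side stone 260 [0.0075 0.0358 0.0475] p90 0.05280409612302226
side case 238 [-0.0065 -0.0269  0.052 ] p90 0.05403868859620173
top plate-y 251 [-0.0002 -0.0922  0.1332] p90 0.1356662256031192
top rim slopes x,y,h [-0.0011 -0.0005  0.0628] 466
top stone 108 [-0.0251  0.0045  0.0469] p90 0.049333629177118726
top case 539 [-0.0131 -0.0216  0.052 ] p90 0.05467380143110697
```

The caddy is level (rim slopes under 0.005), still, and 99.6 mm up. Stone and case both lie on its floor and the lever is down, so I hand in.

```bash
python3 -c "
from station import bot
print(bot.hand_in(), bot.get_obs()['t'])"
```

```text
the job is handed in; nothing more can be done
the job is handed in; nothing more can be done
```

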